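# Load the flask press, release its safety catch and hold the flask under pressure

## Task

Put the closed brass denture flask under pressure in the bench press: set it down upright (do not drop it) between the locating pins of the pulled-out loading tray and push the tray fully home under the ram. Then flip the safety catch over to the other side, clear of the hand lever, pull the lever forward and down to its stop so that the ram clamps the flask, and finish while still holding the lever down there. Leave everything else on the bench where it is.

Things in the scene. Friction and masses are not known exactly. Their poses are not given: they have to be found in the camera images.
- press: Grey bench press, fixed. Origin on the bench under the ram axis; -x points to its front (towards the robot), +y to the side with the hand lever, z up; offsets below are along these axes. Bed x -140 to 110 mm; head 68 mm wide, from 128 to 215 mm above the bench, front face at x = -33 mm; column behind x = 55 mm.
- nest (a point): Centre of the tray's floor between eight locating pins (8 mm thick, 10 mm high): the centre of the flask's underside belongs here, its long axis along the press's x (either end first). The floor is 32 mm above the bench. The pins leave 3 mm of play on every side; the two pins of a long side are 55 mm apart, so fingers fit between them.
- press_tray (a joint): How far the aluminium loading tray is pulled out along the press's -x (m): 0 fully home, nest under the ram; 0.11 fully out. About 1.5 N of friction; it stays where it is left.
- tray_push (a point): Centre of the front face of the tray's upright push plate (56 mm wide, 8 mm thick, top 74 mm above the bench); it faces the press's -x and lies 79 mm in front of the nest centre, 57 mm above the bench.
- flask_mid (a point): Centre of the closed brass denture flask, a loose rounded block 76 mm long (its x axis), 60 mm wide (its y axis), 48 mm high, about 0.6 kg, with a dark parting line half-way up; this point is 24 mm above its underside. To be gripped across the 60 mm width. The top 5 mm is a smaller lid plate, 50 x 52 mm.
- press_catch (a joint): Safety catch on top of the head (rad): 0 engaged, its 72 mm steel arm leans out to +y, 50 degrees above level, in front of the lever rod, and blocks it; grows as it is flipped up and over towards -y, where it rests at 1.40 and the lever is free. Light; past upright (0.70) it falls over by its own weight.
- catch_pin (a point): Middle of the catch's black thumb pin, 11 mm thick, 32 mm long, which sticks out along the press's -x from the end of the catch arm. Push it sideways from the +y side, or pinch it. It swings on a 65 mm radius about catch_axis; below it the head carries nothing higher than 245 mm above the bench.
- catch_axis (a point): Point on the catch's hinge line (along the press's x axis), 235 mm above the bench, level along x with the middle of the thumb pin.
- press_lever (a joint): Hand lever (rad): 0 parked, 12 degrees back from upright; grows as it is pulled forward (-x) and down; stop at 1.29. A spring returns it. With the catch engaged it moves less than 0.1. The ram goes down with it, 18.6 mm per rad; over a seated flask its sprung plate touches at about 0.97; the pull at the grip is 3 N at first, about 11 N at the stop.
- lever_grip (a point): Middle of the lever's black ribbed round grip, 23 mm thick, 66 mm long, lying along the press's y on the outer side of the lever rod (rod surface 34 mm from this point). It swings about lever_axis on a 115 mm radius: 287 mm above the bench when parked, about 230 mm at the stop. Grip it from above across the press's x.
- lever_axis (a point): Point on the lever's axle (the axle runs along the press's y axis), level along y with the middle of the grip, 175 mm above the bench.
- press_plate: Round sprung pressure plate (50 mm) under the ram, its underside 98 mm above the bench with the lever parked (18 mm over a seated flask). Origin on the bench level under the ram axis with the lever parked; moves down with the lever.
- sep_oil: Bystander: small jar with dark lid, 39 x 39 x 76 mm, origin under its centre.
- burner: Bystander: blue spirit burner, 74 x 74 x 92 mm, origin under its centre.
- bur_block: Bystander: wooden block of burs, 45 x 90 x 52 mm, origin under its centre.
- articulator: Bystander: brass articulator with jaw models, 106 x 62 x 95 mm, origin under its centre.
- flask_half: Bystander: open round lower half of another brass flask, 82 x 82 x 31 mm, origin under its centre.
- model_lower: Bystander: plaster jaw model, 67 x 66 x 28 mm, origin under its centre.
- lamp_shade (a point): Centre of the lower rim of the desk lamp's shade (116 mm across, fixed), 334 mm above the bench; the shade and its arm stand above that, and its stem 126 mm beyond (+x) and 234 mm to the left (+y) of this point. Carry things past on the robot's side of it.

How it is judged:
On the way, in this order (a step that is already met when the one before it is completed fails the run):
1. the flask stands released between the locating pins of the tray (horizontal distance between flask_mid and nest below 0.007 m and distance between flask_mid and nest below 0.028 m and angle between the x axis of flask and the x axis of press, either way round below 0.15 rad and angle between flask_mid's own z axis and vertical below 0.05 rad and contact force between the fingers and flask below 0.1 N), for 0.2 s.
2. the tray is fully home with the flask in it (value of joint press_tray below 0.005 m and horizontal distance between flask_mid and nest below 0.007 m), for 0.2 s.
3. the safety catch lies flipped over, the lever still parked (value of joint press_catch above 1.2 rad and value of joint press_lever below 0.12 rad), for 0.2 s.
At the end, for the whole second after the job is handed in: the fingers hold the lever (more than 1.5 N) at over 1.15 rad of its 1.29, the sprung plate presses the flask with more than 12 N, the flask stands upright in the nest within 7 mm, the tray is home within 6 mm and the catch lies over at more than 1.2 rad (value of joint press_lever above 1.15 rad and contact force between press_plate and flask above 12 N and contact force between the fingers and press_lever above 1.5 N and value of joint press_catch above 1.2 rad and value of joint press_tray below 0.006 m and horizontal distance between flask_mid and nest below 0.007 m and angle between the x axis of flask and the x axis of press, either way round below 0.15 rad and angle between flask_mid's own z axis and vertical below 0.05 rad); the arm keeps its last pose, push and grip.
It fails at once if the flask is dropped or thrown (linear speed of flask above 0.6 m/s and contact force between the fingers and flask below 0.05 N).
It fails at once if the flask is tipped (angle between flask_mid's own z axis and vertical above 0.7 rad).
It fails at once if something else on the bench is pushed about (distance of any of sep_oil, burner, bur_block, articulator, flask_half, model_lower from where it was at the start of the episode above 0.03 m).
It also fails if it takes over 72 s, if anything falls off the work surface, if the arm or the gripper's body presses on something with over 40 N, if the wrist force passes 120 N, or if a joint passes its speed limit or range.

## Robot

A 6-joint arm with a two-finger parallel gripper is mounted at the origin on a cart in front of the work surface, level with it; the furniture and walls round the work are solid. World frame = base frame: x ahead of the robot, y to its left, z up, the work surface at z = 0. Lengths are in m, angles in rad, forces in N, time in s.
With the tool pointing down it reaches from about 0.325 to 0.9 m from the base axis. Payload 3.5 kg.
Tool frame: the origin (TCP) lies at the very end of the fingers, on their centre line; the grasp point (between the pads) lies arm.grasp_offset behind it (arm.grasp_offset is the distance from the TCP to the grasp point, in m); z points along the fingers, y is the line along which they close (so a half turn about z gives the same grasp; the last joint's range is limited). The gripper opens to 85 mm and grips with 20 to 120 N. Pads are 22 mm wide; open, the fingers measure 114 mm over their backs; the gripper's body (76 mm by 85 mm) begins 54 mm behind the grasp point. The pads swing forward as they close: fully open they stand 13 mm farther back than shut.
Start: joints at [-1.404, 0.276, -0.026, 1.268, 0, 1.467], TCP at [0.167, -0.602, 0.231] pointing down, gripper open.
Joint ranges: [-3.12, 3.12], [-0.85, 1.88], [-1.08, 1.24], [-1.95, 2.15], [-1.57, 1.53], [-3.14, 3.14]. Speed limits (rad/s): [2.57, 2.57, 3.14, 3.14, 3.14, 3.14].

## Interface

Orientations are given as a unit quaternion [x, y, z, w].
In Python, from station import arm, snapshot, camera_model, spotter gives the robot as it stands.
- The arm moves only by the tool jog_arm, never from a script. Its argument "targets" is one flat list of numbers, 7 for each row, row after row: the turn, a rotation vector about the tool's x, y, z in degrees, then the shift along the tool's x, y, z in mm, then the gripper's target within -1 to 1 (shut at 1, half-way at 0, fully open at -1). A call has 1 to 12 rows; each row shifts and turns the commanded pose from where the row before left it, along the tool's axes as they then stand; what a row does not reach is not made up. A row lasts 1/10 s, in which the tool goes at most 50 mm and 8.59 degrees, less where a joint would pass 70% of its speed; a pose out of reach is approached as far as the arm can. A call is refused whole if a number of a shift passes 50 or a number of a turn 8.59, either way. A call with a gripper value outside its range is refused whole. The fingers move at their own pace and stop on an object; "grip_force" is the grip in N (left out, the last holds). Time passes only in rows, so rows that do not move let the fingers close. It gives the time, the measured TCP pose, the force, the opening and the grip force at its end, in the units of the state.
- arm.read_state(): the state, without advancing time (a new reading comes with each control period).
- snapshot(name): name is "scene" or "side" or "wrist"; returns the picture (400x640x3 uint8, red, green, blue); there is no depth.
- camera_model(name): a dict with "intrinsics" (3x3 intrinsics, pixels), "R" (3x3) and "t" (3): a world point X has camera coordinates R X + t. Camera axes: x right, y down, z forward; pixel columns grow to the right and rows downward; lengths in m; the calibration is good to about 2 mm. The wrist camera is an equidistant fisheye: a pixel r from the principal point sees the ray r / f radians off the axis. A picture is of the moment at which its call begins: read the wrist's pose just before it. camera_model takes no time and is no camera call; for the wrist camera it gives the pose at the moment of the call.
- arm.close_job(): hands the job in; it is judged then, once.
Trained networks look in the newest picture that a camera, given by its name, has taken for a name from the list of things; names that differ only in an ending like _2 or _b are one class to them, and where a whole thing is asked for, a point or a joint stands for the part that bears it (a point fixed in the world has none). Each returns a list of dicts, best first, with "confidence" (0 to 1); they miss things now and then, are a little off and sometimes report something else, mostly with a low value. They report only what shows in the picture. A call takes as long as a camera call.
- spotter.boxes_of(name, camera): "location" ([column, row] in pixels, amid what is visible of it).
The state is a dict: "time_s": time; "q": joint angles; "qvel": joint speeds; "tau": joint torques, N m; "eef_pos": TCP position; "ee_rot": TCP orientation; "force": force on the tool from outside, world axes, zero at the start; "wrist_torque": the same for the moment, N m; "grip_width": opening from 0.0 (shut) to 1.0 (fully open); "grasp_force": force on a finger pad.
Only numpy, scipy, OpenCV 4.12 (cv2) and the standard library are available. Lean on these libraries where they do the work, as an engineer would, in place of code of your own. Each camera call takes 0.05 s, during which the arm holds its last target. There are 200 camera calls.

## Working session

There is one attempt and no reset: what is moved stays moved. The work goes in short steps, Python scripts to look and compute and a tool call to move; the robot and the scene stay as the last step left them, time stands still between calls to the robot, and variables do not carry over. Pictures are saved under pics/ and viewed, at most 10 in all, crops included, and the job is handed in when it is done.

Besides the shell and the picture viewer there is one more tool, called after "Request:" by a JSON object that holds its "method" and its "body". jog_arm: Moves the arm, as the interface text tells. Its arguments: {"type":"object","properties":{"targets":{"type":"array"},"grip_force":{"type":"number"}},"required":["targets"]}

```bash
ls; mkdir -p pics
python3 - <<'E'
from station import arm, snapshot, camera_model, spotter
import cv2, numpy as np
s=arm.read_state(); print({k:np.round(v,3).tolist() for k,v in s.items()}, arm.grasp_offset)
ims=[]
for c in ["scene","side"]:
    im=snapshot(c); cv2.imwrite(f"pics/{c}0.png",im[:,:,::-1])
    m=camera_model(c); print(c,np.round(m["R"],4).tolist(),np.round(m["t"],4).tolist(),np.round(m["intrinsics"],1).tolist())
    for n in ["flask_mid","nest","tray_push","catch_pin","catch_axis","lever_grip","lever_axis","press","press_plate","lamp_shade","sep_oil","burner","bur_block","articulator","flask_half","model_lower"]:
        r=spotter.boxes_of(n,c); print(n,[(np.round(a["location"],1).tolist(),round(a["confidence"],2)) for a in r[:2]])
E
```

```text
pics
{'time_s': 0.0, 'q': [-1.404, 0.277, -0.028, 1.268, -0.0, 1.467], 'qvel': [0.001, 0.0, -0.001, 0.002, 0.0, 0.0], 'tau': [0.0, -44.55, 29.521, 0.016, -0.0, 0.0], 'eef_pos': [0.166, -0.602, 0.23], 'ee_rot': [0.991, 0.134, -0.0, -0.001], 'force': [0.084, 0.207, -0.664], 'wrist_torque': [-0.005, -0.079, -0.021], 'grasp_force': 0.0, 'grip_width': 1.001} 0.0187
scene [[-0.6414, -0.7669, 0.0205], [-0.5428, 0.4348, -0.7185], [0.5421, -0.472, -0.6952]] [0.3566, 0.4104, 1.0512] [[391.0, 0.0, 324.9], [0.0, 391.0, 197.2], [0.0, 0.0, 1.0]]
flask_mid [([273.8, 283.5], 0.64)]
nest []
tray_push [([408.4, 209.8], 0.62)]
catch_pin [([402.5, 130.2], 0.59)]
catch_axis [([405.6, 177.4], 0.77)]
lever_grip [([395.4, 124.2], 0.69), ([319.6, 269.8], 0.59)]
lever_axis [([406.7, 174.7], 0.63)]
press [([404.3, 175.5], 0.95), ([355.1, 253.7], 0.44)]
press_plate []Traceback (most recent call last):
  File "<stdin>", line 9, in <module>
ValueError: it knows: articulator, bur_block, burner, catch_axis, catch_pin, flask_half, flask_mid, lever_axis, lever_grip, model_lower, nest, press, press_catch, press_lever, press_plate, press_tray, sep_oil, tr
```

```bash
cat > h.py <<'E'
from station import arm, snapshot, camera_model, spotter
import cv2, numpy as np
def P(c,X):
    m=camera_model(c); p=m["R"]@np.array(X,float)+m["t"]; q=m["intrinsics"]@p; return q[:2]/q[2]
def ray(c,uv):
    m=camera_model(c); K=m["intrinsics"]; x=(uv[0]-K[0][2])/K[0][0]; y=(uv[1]-K[1][2])/K[1][1]
    if c=="wrist":
        r=np.hypot(x,y); s=np.sin(r)/r if r>1e-9 else 1; d=np.array([x*s,y*s,np.cos(r)])
    else: d=np.array([x,y,1.])
    R=np.array(m["R"]); return -R.T@m["t"], R.T@d
def atz(c,uv,z):
    o,d=ray(c,uv); return o+d*(z-o[2])/d[2]
E
python3 - <<'E'
from h import *
Z=dict(flask_mid=.024,tray_push=.057,catch_pin=.285,catch_axis=.235,lever_grip=.287,lever_axis=.175,nest=.032,sep_oil=.038,burner=.046,bur_block=.026,articulator=.047,flask_half=.015,model_lower=.014,press=.1)
for c in ["scene","side"]:
    im=snapshot(c); cv2.imwrite(f"pics/{c}0.png",cv2.resize(im,(800,500))[:,:,::-1]); m=camera_model(c); print(c,ray(c,(320,200)))
    for n in Z:
        for a in spotter.boxes_of(n,c)[:2]: print(n,np.round(a["location"],1),round(a["confidence"],2),np.round(atz(c,a["location"],Z[n]),3))
E
```

```text
scene (array([-0.11840338,  0.59122351,  1.01836229]), array([ 0.54631147, -0.4591574 , -0.70066466]))
flask_mid [269.7 282.5] 0.89 [0.48  0.279 0.024]
tray_push [399.2 132.9] 0.72 [ 0.736 -0.565  0.057]
catch_pin [401.3 132.5] 0.55 [ 0.531 -0.298  0.285]
catch_pin [336.5 197.2] 0.55 [0.434 0.069 0.285]
catch_axis [405.  174.6] 0.87 [ 0.415 -0.198  0.235]
lever_grip [397.6 126.4] 0.59 [ 0.561 -0.312  0.287]
lever_axis [404.2 173.1] 0.68 [ 0.462 -0.262  0.175]
nest [411.2 204.2] 0.97 [ 0.43  -0.297  0.032]
sep_oil [321.1 269.9] 0.53 [0.411 0.138 0.038]
sep_oil [201.9 311.7] 0.53 [0.51  0.48  0.038]
burner [348.3 225.3] 0.72 [ 0.488 -0.043  0.046]
burner [337.1 193.1] 0.21 [ 0.629 -0.117  0.046]
bur_block [335.2 195.4] 0.53 [ 0.639 -0.118  0.026]
articulator [307.  208.3] 0.67 [0.635 0.016 0.047]
flask_half [202.4 312.7] 0.55 [0.521 0.478 0.015]
model_lower [352.9 252.3] 0.75 [0.412 0.003 0.014]
press [404.2 177.1] 0.56 [ 0.499 -0.321  0.1  ]
press [350.4 253.8] 0.4 [0.367 0.063 0.1  ]
side (array([ 0.45497108, -1.17105287,  0.78356535]), array([ 0.0755233 ,  0.89586425, -0.43815094]))
flask_mid [289.9 215.9] 0.55 [0.465 0.262 0.024]
tray_push [274.4 317.3] 0.91 [ 0.412 -0.32   0.057]
catch_pin [330.8 244.3] 0.83 [ 0.545 -0.368  0.285]
catch_axis [325.2 317. ] 0.66 [ 0.516 -0.537  0.235]
lever_grip [347.1 238.2] 0.97 [ 0.582 -0.35   0.287]
lever_axis [323.7 317.1] 0.57 [ 0.519 -0.467  0.175]
nest [276.8 316.5] 0.74 [ 0.417 -0.288  0.032]
sep_oil [272.1 228.8] 0.59 [0.402 0.149 0.038]
burner [278.4 313. ] 0.71 [ 0.422 -0.292  0.046]
burner [301.7 261.3] 0.54 [ 0.491 -0.069  0.046]
bur_block [354.6 270.7] 0.61 [ 0.644 -0.104  0.026]
articulator [355.6 254. ] 0.86 [ 0.656 -0.048  0.047]
flask_half [345.3 237.2] 0.68 [0.647 0.106 0.015]
flask_half [299.6 194.1] 0.64 [0.51  0.464 0.015]
model_lower [276.3 258.7] 0.78 [0.415 0.001 0.014]
press [322.6 314.4] 0.7 [ 0.525 -0.371  0.1  ]
```

View pics/scene0.png

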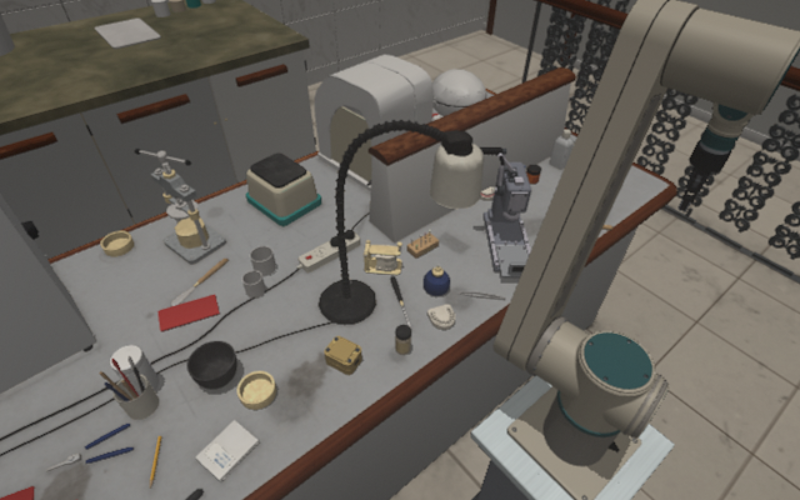

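View pics/side0.png

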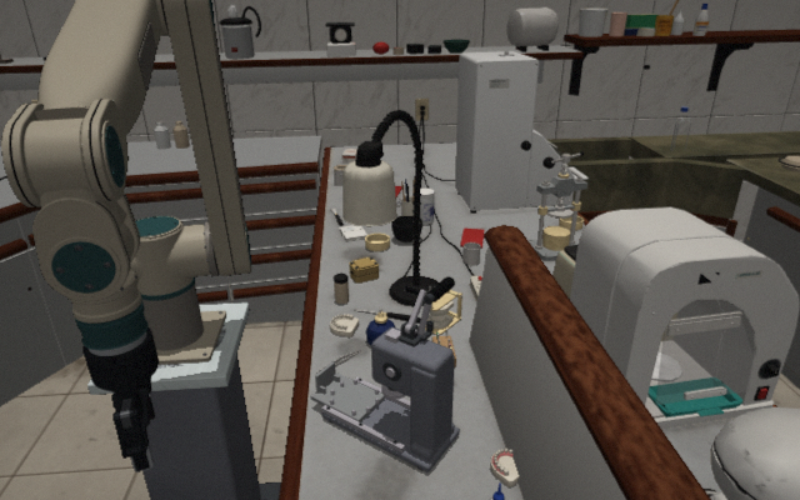

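```bash
cat >> h.py <<'E'
from scipy.spatial.transform import Rotation as Ro
def tri(obs):
    A=np.zeros((3,3));b=np.zeros(3)
    for o,d in obs:
        d=d/np.linalg.norm(d);M=np.eye(3)-np.outer(d,d);A+=M;b+=M@o
    X=np.linalg.solve(A,b); return X,[float(np.linalg.norm(np.cross(X-o,d/np.linalg.norm(d)))) for o,d in obs]
def state():
    s=arm.read_state(); return np.array(s["eef_pos"]),Ro.from_quat(s["ee_rot"]),s
def totool(p,Rt):  # shift (mm) in tool axes and turn (deg rotvec) from present pose
    e,R,s=state(); return np.round(R.inv().apply(np.array(p)-e)*1000,1), np.round((R.inv()*Rt).as_rotvec(degrees=True),2)
def look(x_ang,z=[0,0,-1]): # tool rotation with fingers closing along world yaw angle (tool y) , pointing down
    y=np.array([np.cos(x_ang),np.sin(x_ang),0]);z=np.array(z,float);return Ro.from_matrix(np.c_[np.cross(y,z),y,z])
E
python3 - <<'E'
from h import *
pr=lambda *a:print(*[np.round(x,3) for x in a])
pr(*tri([ray("scene",(269.7,282.5)),ray("side",(289.9,215.9))]))
pr(*tri([ray("scene",(366,157)),ray("side",(294,173))]))   # shade rim
pr(atz("scene",(278,240),0.01),atz("side",(332,232),.01))
pr(*tri([ray("scene",(411.2,204.2)),ray("side",(276.8,316.5))]))
e,R,s=state(); m=camera_model("wrist"); Rc=np.array(m["R"]); c=-Rc.T@m["t"]
pr(R.as_matrix()); pr(R.inv().apply(c-e), R.as_matrix().T@Rc.T, m["intrinsics"])
# side corners guesses from picture (800x500)/1.25
for n,uv,z in [("bedFL",(313,402),0.0),("bedBR",(437,470),0.0),("bedBL",(457,432),0.0)]: print(n,np.round(atz("side",np.array(uv)/1.25,z),3))
E
```

```text
[0.472 0.277 0.021] [0.008 0.008]
[ 0.476 -0.074  0.329] [0.003 0.003]
[0.609 0.16  0.01 ] [0.607 0.154 0.01 ]
[ 0.422 -0.292  0.037] [0.005 0.005]
[[ 0.964  0.267  0.   ]
 [ 0.267 -0.964  0.   ]
 [ 0.    -0.    -1.   ]]
[ 0.072  0.    -0.142] [[ 0.001 -0.958 -0.288]
 [ 1.     0.001 -0.001]
 [ 0.001 -0.288  0.958]] [[309.707   0.    316.381]
 [  0.    309.707 196.497]
 [  0.      0.      1.   ]]
bedFL [ 0.347 -0.264 -0.   ]
bedBR [ 0.576 -0.462  0.   ]
bedBL [ 0.628 -0.375  0.   ]
```

Request:
{"method": "jog_arm", "body": {"targets": [0, 0, 0, 27, -32, -22, -1, 0, 0, 0, 27, -32, -22, -1, 0, 0, 0, 27, -32, -22, -1, 0, 0, 0, 27, -32, -22, -1, 0, 0, 0, 27, -32, -22, -1, 0, 0, 0, 27, -32, -22, -1, 0, 0, 0, 27, -32, -22, -1, 0, 0, 0, 27, -32, -22, -1, 0, 0, 0, 27, -32, -22, -1, 0, 0, 0, 27, -32, -22, -1]}}

```text
time_s: 3.0
eef_pos: [0.3417, -0.2203, 0.4525]
ee_rot: [0.991, 0.134, 0.0, 0.0]
force: [0.1, -1.1, 0.4]
grip_width: 1.0
grasp_force: 0.0
```

Request:
{"method": "jog_arm", "body": {"targets": [0, 0, -8.5, 0, 0, 0, -1, 0, 0, -8.5, 0, 0, 0, -1, 0, 0, -8.5, 0, 0, 0, -1, 0, 0, -8.5, 0, 0, 0, -1, 0, 0, -8.5, 0, 0, 0, -1, 0, 0, -8.5, 0, 0, 0, -1, 0, 0, -8.5, 0, 0, 0, -1, 0, 0, -8.5, 0, 0, 0, -1, 0, 0, -8.5, 0, 0, 0, -1, 0, 0, -8.5, 0, 0, 0, -1, 0, 0, -8.5, 0, 0, 0, -1, 0, 0, -8.5, 0, 0, 0, -1]}}

```text
time_s: 4.2
eef_pos: [0.3414, -0.222, 0.4514]
ee_rot: [0.516, 0.856, -0.0, 0.0]
force: [0.2, -0.5, 0.3]
grip_width: 0.999
grasp_force: 0.0
```

Request:
{"method": "jog_arm", "body": {"targets": [0, 0, -8.5, 0, 0, 0, -1, 0, 0, -8.5, 0, 0, 0, -1, 0, 0, -8.5, 0, 0, 0, -1, 0, 0, 0, 0, 0, 0, -1, 0, 0, 0, 0, 0, 0, -1]}}

```text
time_s: 4.7
eef_pos: [0.3415, -0.222, 0.4514]
ee_rot: [0.319, 0.948, -0.0, 0.0]
force: [0.6, 0.2, -0.1]
grip_width: 1.001
grasp_force: 0.0
```

Run:
```python
from h import *
e,R,s=state(); print(e,R.as_matrix().round(3),np.round(s["q"],2),s["time_s"])
im=snapshot("wrist"); cv2.imwrite("pics/w1.png",cv2.resize(im[:,:,::-1],(800,500),interpolation=cv2.INTER_CUBIC))
Z=dict(tray_push=.057,catch_pin=.285,catch_axis=.235,lever_grip=.287,lever_axis=.175,nest=.032,press_plate=.1,press=.1)
for n in Z:
    for a in spotter.boxes_of(n,"wrist")[:2]: print(n,np.round(a["location"],1),round(a["confidence"],2),np.round(atz("wrist",a["location"],Z[n]),3))
```

```text
[ 0.34146096 -0.22195788  0.45139457] [[-0.796  0.605  0.   ]
 [ 0.605  0.796 -0.   ]
 [-0.    -0.    -1.   ]] [-0.74 -0.15 -0.03  1.69 -0.   -0.09] 4.7
tray_push [315.5 201.2] 0.98 [ 0.416 -0.282  0.057]
catch_pin [323.2 330.8] 0.48 [ 0.505 -0.336  0.285]
catch_pin [342.3 313.7] 0.3 [ 0.496 -0.3    0.285]
catch_axis [314.6 249.2] 0.97 [ 0.422 -0.287  0.235]
catch_axis [431.8 108.3] 0.42 [ 0.363 -0.067  0.235]
lever_grip [317.1 198.1] 0.64 [ 0.357 -0.234  0.287]
lever_grip [341.  312.2] 0.56 [ 0.492 -0.299  0.287]
lever_axis [313.7 247.4] 0.89 [ 0.443 -0.305  0.175]
nest [319.2 199.4] 0.73 [ 0.424 -0.279  0.032]
press_plate [311.4 264.6] 0.54 [ 0.497 -0.352  0.1  ]
press [315.  249.5] 0.58 [ 0.476 -0.328  0.1  ]
press [584.   48.1] 0.47 [0.478 0.375 0.1  ]
```

View pics/w1.png

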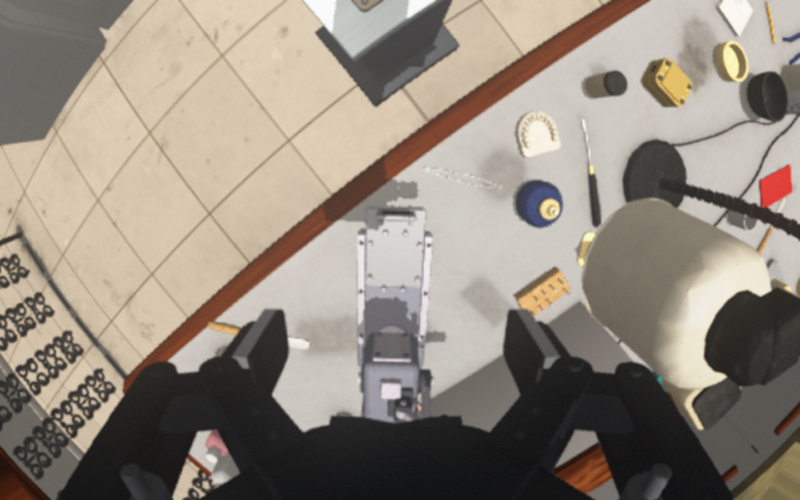

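Run:
```python
import cv2
im=cv2.imread("pics/w1.png")[190:425,340:450]  # 800-scale
cv2.imwrite("pics/w1c.png",cv2.resize(im,None,fx=2.5,fy=2.5,interpolation=cv2.INTER_CUBIC))
```

```text
(no output)
```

View pics/w1c.png

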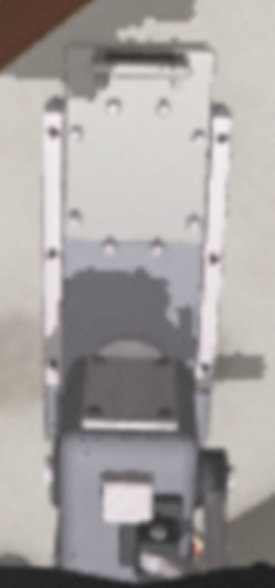

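Run:
```python
from h import *
p=np.array([(113,105),(164,105),(76,131),(199,133),(75,215),(194,221),(110,246),(158,246)],float)
uv=(np.array([340,190])+p/2.5)/1.25
X=np.array([atz("wrist",u,.040) for u in uv])[:,:2]
print(X.round(4)); c=X.mean(0); print("nest",c)
for a,b in [(0,6),(1,7),(2,4),(3,5)]:
    d=X[b]-X[a]; print("x",np.degrees(np.arctan2(d[1],d[0])).round(1),np.linalg.norm(d).round(4))
for a,b in [(0,1),(2,3),(4,5),(6,7)]:
    d=X[b]-X[a]; print("y",np.degrees(np.arctan2(d[1],d[0])).round(1),np.linalg.norm(d).round(4))
# rails long edges (bed)
for q,z in [((45,110),.03),((48,440),.03),((230,110),.03),((205,440),.03)]:
    print(atz("wrist",(np.array([340,190])+np.array(q)/2.5)/1.25,z)[:2].round(4))
```

```text
[[ 0.3879 -0.2775]
 [ 0.4061 -0.2534]
 [ 0.3873 -0.3048]
 [ 0.4325 -0.247 ]
 [ 0.4291 -0.3384]
 [ 0.4762 -0.2825]
 [ 0.4583 -0.3339]
 [ 0.4762 -0.3101]]
nest [ 0.43169551 -0.2934512 ]
x -38.7 0.0902
x -38.9 0.0902
x -38.8 0.0536
x -39.1 0.0563
y 53.0 0.0301
y 52.0 0.0734
y 49.9 0.0731
y 53.0 0.0298
[ 0.3675 -0.314 ]
[ 0.5528 -0.462 ]
[ 0.4348 -0.2247]
[ 0.6184 -0.3745]
```

Request:
{"method": "jog_arm", "body": {"targets": [0, 0, 0, 24.4, 32.1, 0, -1, 0, 0, 0, 24.4, 32.1, 0, -1, 0, 0, 0, 24.4, 32.1, 0, -1, 0, 0, 0, 24.4, 32.1, 0, -1, 0, 0, 0, 24.4, 32.1, 0, -1, 0, 0, 0, 24.4, 32.1, 0, -1, 0, 0, 0, 11, 33.5, 17, -1, 0, 0, 0, 11, 33.5, 17, -1, 0, 0, 0, 11, 33.5, 17, -1, 0, 0, 0, 11, 33.5, 17, -1, 0, 0, 0, 11, 33.5, 17, -1, 0, 0, 0, 11, 33.5, 17, -1]}}

```text
time_s: 6.35
eef_pos: [0.4093, 0.2217, 0.3487]
ee_rot: [0.318, 0.948, 0.0, 0.0]
force: [-0.0, -0.1, 0.5]
grip_width: 1.0
grasp_force: 0.0
```

Request:
{"method": "jog_arm", "body": {"targets": [0, 0, -8.5, 0, 0, 0, -1, 0, 0, -8.5, 0, 0, 0, -1, 0, 0, -8.5, 0, 0, 0, -1, 0, 0, -8.5, 0, 0, 0, -1, 0, 0, -8.5, 0, 0, 0, -1, 0, 0, 0, 0, 0, 0, -1, 0, 0, 0, 0, 0, 0, -1, 0, 0, 0, 0, 0, 0, -1]}}

```text
time_s: 7.15
eef_pos: [0.4091, 0.2201, 0.3493]
ee_rot: [-0.047, 0.999, -0.0, -0.0]
force: [0.5, 0.1, -0.4]
grip_width: 1.002
grasp_force: 0.0
```

Run:
```python
from h import *
e,R,s=state(); print(e,R.as_matrix().round(3),np.round(s["q"],2),s["time_s"])
im=snapshot("wrist"); r=spotter.boxes_of("flask_mid","wrist"); print([(a["location"],a["confidence"]) for a in r])
u,v=np.array(r[0]["location"]).astype(int); print(atz("wrist",(u,v),.03)); u0=max(u-64,0);v0=max(v-50,0); print(u0,v0)
cv2.imwrite("pics/w2.png",cv2.resize(im[v0:v0+100,u0:u0+128,::-1],None,fx=5,fy=5,interpolation=cv2.INTER_CUBIC))
cv2.imwrite("pics/w2full.png",im[:,:,::-1])
```

```text
[0.40907704 0.22009454 0.34929159] [[-0.996 -0.093 -0.   ]
 [-0.093  0.996 -0.   ]
 [ 0.    -0.    -1.   ]] [ 0.35 -0.05 -0.15  1.47  0.    0.26] 7.15
[([345.7, 196.0], 0.8)]
[0.46732014 0.27029615 0.03      ]
281 146
```

View pics/w2.png

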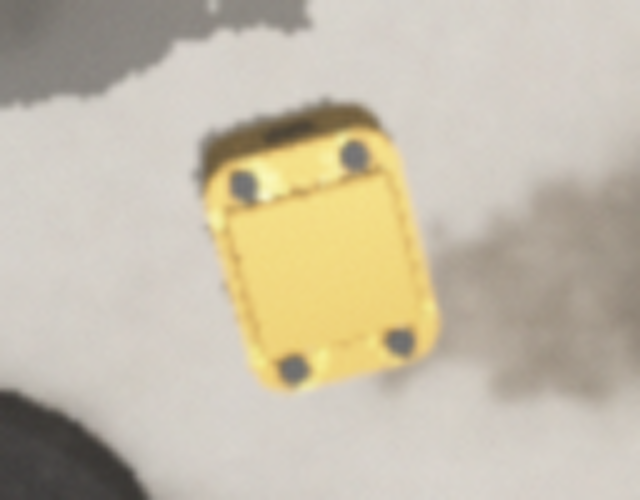

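Run:
```python
from h import *
p=np.array([(243,185),(354,155),(293,369),(400,342)],float)/5+[281,146]
X=np.array([atz("wrist",u,.044) for u in p])[:,:2]; c=X.mean(0); print(X.round(4),c)
d=(X[2]-X[0]+X[3]-X[1]); yaw=np.arctan2(d[1],d[0]); d2=X[1]-X[0]+X[3]-X[2]
print(np.degrees(yaw),np.linalg.norm(d)/2,np.degrees(np.arctan2(d2[1],d2[0])),np.linalg.norm(d2)/2)
yw=(yaw+np.arctan2(d2[1],d2[0])-np.pi/2)/2
Rt=look(yw+np.pi/2); print(np.degrees(yw)); print(totool([*c,.10],Rt))
```

```text
[[0.4454 0.2432]
 [0.4331 0.2752]
 [0.5023 0.2649]
 [0.4904 0.297 ]] [0.46779877 0.27007274]
20.86164488916653 0.06112231982120616 110.6754177188984 0.03425384751329297
20.768531304032464
(array([-63.1,  44.2, 249.3]), array([  0.  ,  -0.  , -15.39]))
```

Request:
{"method": "jog_arm", "body": {"targets": [0, 0, 0, -12.6, 8.8, 40, -1, 0, 0, 0, -12.6, 8.8, 40, -1, 0, 0, 0, -12.6, 8.8, 40, -1, 0, 0, 0, -12.6, 8.8, 40, -1, 0, 0, 0, -12.6, 8.8, 40, -1, 0, 0, -7.7, 0, 0, 0, -1, 0, 0, -7.7, 0, 0, 0, -1, 0, 0, 0, 0, 0, 35, -1, 0, 0, 0, 0, 0, 35, -1, 0, 0, 0, 0, 0, 30, -1, 0, 0, 0, 0, 0, 20, -1, 0, 0, 0, 0, 0, 17, -1]}}

```text
time_s: 8.45
eef_pos: [0.4669, 0.2696, 0.0107]
ee_rot: [-0.18, 0.984, -0.0, -0.001]
force: [0.3, -0.1, 0.8]
grip_width: 1.001
grasp_force: 0.0
```

Request:
{"method": "jog_arm", "body": {"targets": [0, 0, 0, 0, 0, 0, -1, 0, 0, 0, 0, 0, 0, -1, 0, 0, 0, 0, 0, 0, 1, 0, 0, 0, 0, 0, 0, 1, 0, 0, 0, 0, 0, 0, 1, 0, 0, 0, 0, 0, 0, 1, 0, 0, 0, 0, 0, 0, 1, 0, 0, 0, 0, 0, 0, 1, 0, 0, 0, 0, 0, 0, 1], "grip_force": 50}}

```text
time_s: 9.35
eef_pos: [0.4691, 0.2702, 0.014]
ee_rot: [-0.181, 0.984, -0.0, 0.002]
force: [0.6, -1.6, 6.1]
grip_width: 0.695
grasp_force: 57.3
```

Request:
{"method": "jog_arm", "body": {"targets": [0, 0, 0, 0, 0, -20, 1, 0, 0, 0, 0, 0, -40, 1, 0, 0, 0, 0, 0, -50, 1, 0, 0, 0, 0, 0, -50, 1, 0, 0, 0, 0, 0, -50, 1, 0, 0, 0, 35.7, -31, 0, 1, 0, 0, 0, 35.7, -31, 0, 1, 0, 0, 0, 35.7, -31, 0, 1, 0, 0, 0, 35.7, -31, 0, 1, 0, 0, 0, 35.7, -31, 0, 1, 0, 0, 0, 35.7, -31, 0, 1]}}

```text
time_s: 10.45
eef_pos: [0.3307, 0.019, 0.2207]
ee_rot: [-0.182, 0.983, 0.0, -0.001]
force: [1.8, -2.2, -7.0]
grip_width: 0.692
grasp_force: 57.9
```

Request:
{"method": "jog_arm", "body": {"targets": [0, 0, 0, 13.3, -38, 0, 1, 0, 0, 0, 13.3, -38, 0, 1, 0, 0, 0, 13.3, -38, 0, 1, 0, 0, 0, 13.3, -38, 0, 1, 0, 0, 0, 13.3, -38, 0, 1, 0, 0, 0, 13.3, -38, 0, 1, 0, 0, 0, 0, 0, 0, 1, 0, 0, 0, 0, 0, 0, 1]}}

```text
time_s: 11.25
eef_pos: [0.339, -0.2212, 0.2208]
ee_rot: [-0.18, 0.984, 0.002, -0.001]
force: [0.4, 0.5, -7.2]
grip_width: 0.688
grasp_force: 58.4
```

Request:
{"method": "jog_arm", "body": {"targets": [0, 0, 7.5, 0, 0, 0, 1, 0, 0, 7.5, 0, 0, 0, 1, 0, 0, 7.5, 0, 0, 0, 1, 0, 0, 7.5, 0, 0, 0, 1, 0, 0, 7.5, 0, 0, 0, 1, 0, 0, 7.5, 0, 0, 0, 1, 0, 0, 7.5, 0, 0, 0, 1, 0, 0, 7, 0, 0, 0, 1, 0, 0, 0, 0, 0, 0, 1, 0, 0, 0, 0, 0, 0, 1]}}

```text
time_s: 12.25
eef_pos: [0.3397, -0.2202, 0.2216]
ee_rot: [0.329, 0.944, 0.0, -0.001]
force: [-0.1, -0.1, -7.3]
grip_width: 0.694
grasp_force: 58.4
```

Run:
```python
from h import *
e,R,s=state(); print(e,R.as_matrix().round(3),s["time_s"],s["grip_width"])
th=np.radians(-38.6); print(totool([.4315,-.2935,.12],look(th+np.pi/2)))
im=snapshot("wrist")
for n in ["flask_mid","nest","tray_push"]:
    print(n,[(np.round(a["location"]),round(a["confidence"],2)) for a in spotter.boxes_of(n,"wrist")])
cv2.imwrite("pics/w3.png",cv2.resize(im[60:340,140:540,::-1],None,fx=2,fy=2,interpolation=cv2.INTER_CUBIC))
```

```text
[ 0.33969333 -0.22015029  0.22158528] [[-0.783  0.621 -0.001]
 [ 0.621  0.783  0.001]
 [ 0.002  0.    -1.   ]] 12.25 0.6935966090694132
(array([-117.7,   -0.5,  101.4]), array([ 0.02, -0.11,  0.18]))
flask_mid [(array([316., 257.]), 0.92), (array([492., 111.]), 0.66)]
nest [(array([499., 280.]), 0.38)]
tray_push []
```

View pics/w3.png

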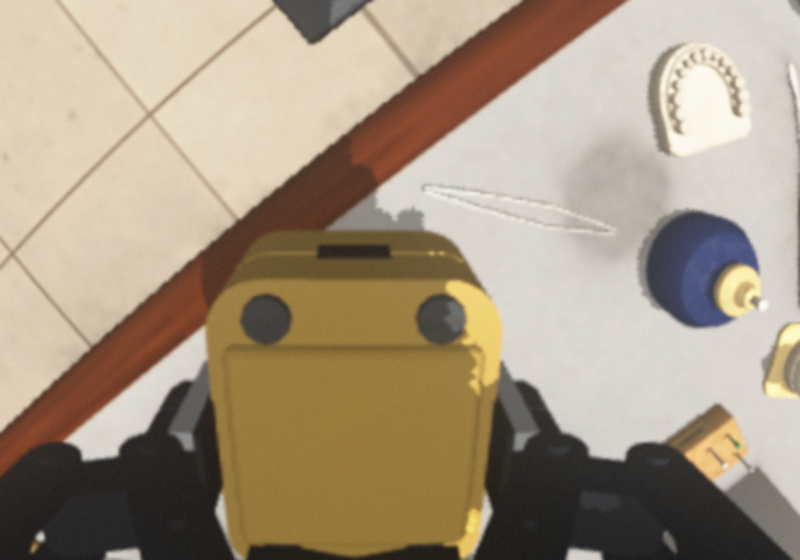

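Run:
```python
from h import *
e,R,s=state()
B=[R.inv().apply(atz("wrist",u,e[2]+.030)-e) for u in [(273,220),(360.5,219)]]; print(np.round(B,4)); m=np.mean(B,0)
off=m-[.0306,0,0]; print("flask centre in tool (m)",off.round(4))
c=e+R.apply([off[0],off[1],0]); print(c, totool(np.array([.4315,-.2935,.09])-(R.apply([off[0],off[1],0])),look(np.radians(51.4))))
```

```text
[[ 0.0305 -0.018  -0.03  ]
 [ 0.0309  0.0161 -0.03  ]]
flask centre in tool (m) [ 0.0001 -0.0009 -0.03  ]
[ 0.33953426 -0.22194127  0.22216896] (array([-116.6,    1.4,  132.1]), array([ 0.01, -0.02,  0.04]))
```

Request:
{"method": "jog_arm", "body": {"targets": [0, 0, 0, -29, 0, 0, 1, 0, 0, 0, -29, 0, 0, 1, 0, 0, 0, -29, 0, 0, 1, 0, 0, 0, -30, 0.7, 0, 1, 0, 0, 0, 0, 0, 35, 1, 0, 0, 0, 0, 0, 35, 1, 0, 0, 0, 0, 0, 35, 1, 0, 0, 0, 0, 0, 30, 1, 0, 0, 0, 0, 0, 0, 1, 0, 0, 0, 0, 0, 0, 1]}}

```text
time_s: 13.45
eef_pos: [0.4319, -0.2939, 0.0872]
ee_rot: [0.331, 0.944, 0.0, -0.001]
force: [0.6, -0.5, -6.5]
grip_width: 0.695
grasp_force: 58.7
```

Run:
```python
from h import *
e,R,s=state(); print(e,s["time_s"],s["grip_width"],totool([.4315,-.2935,.046],look(np.radians(51.4))))
im=snapshot("wrist"); sd=snapshot("side")
a=cv2.resize(im[110:330,200:430,::-1],None,fx=2,fy=2,interpolation=cv2.INTER_CUBIC)
b=cv2.resize(sd[260:370,230:320,::-1],None,fx=3.6,fy=4,interpolation=cv2.INTER_CUBIC)
cv2.imwrite("pics/w4.png",np.hstack([a,b]));print(np.hstack([a,b]).shape)
```

```text
[ 0.43188354 -0.29394763  0.08721728] 13.45 0.694907881744501 (array([ 0.5,  0.1, 41.2]), array([ 0.01, -0.09, -0.02]))
(440, 784, 3)
```

View pics/w4.png

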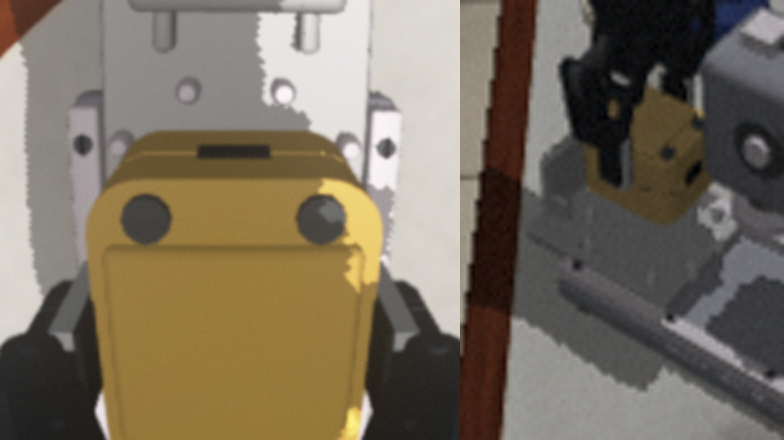

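Run:
```python
from h import *
e,R,s=state()
for u in [(188,91),(284,92),(122,142),(348,147)]:
    print(np.round(R.inv().apply(atz("wrist",np.array(u)/2+[200,110],.042)-e)*1000,1))
for u in [(146,219),(321,219)]:
    print(np.round(R.inv().apply(atz("wrist",np.array(u)/2+[200,110],e[2]+.030)-e)*1000,1))
```

```text
[ 43.5 -15.   47.3]
[43.2 14.7 47.3]
[ 27.2 -36.4  47.4]
[25.7 35.7 47.4]
[ 30.7 -18.  -30.1]
[ 30.7  16.1 -30.1]
```

Request:
{"method": "jog_arm", "body": {"targets": [0, 0, 0, -1.3, 0.6, 5, 1, 0, 0, 0, 0, 0, 10, 1, 0, 0, 0, 0, 0, 10, 1, 0, 0, 0, 0, 0, 6, 1, 0, 0, 0, 0, 0, 4, 1, 0, 0, 0, 0, 0, 3, 1, 0, 0, 0, 0, 0, 0, 1, 0, 0, 0, 0, 0, 0, 1]}}

```text
time_s: 14.35
eef_pos: [0.4337, -0.2946, 0.0494]
ee_rot: [0.331, 0.944, -0.0, 0.0]
force: [-0.8, 0.0, -6.6]
grip_width: 0.692
grasp_force: 58.8
```

Request:
{"method": "jog_arm", "body": {"targets": [0, 0, 0, 0, 0, 1, 1, 0, 0, 0, 0, 0, 1, 1, 0, 0, 0, 0, 0, 0, 1, 0, 0, 0, 0, 0, 0, 1]}}

```text
time_s: 14.75
eef_pos: [0.4335, -0.2945, 0.0474]
ee_rot: [0.331, 0.944, -0.0, 0.0]
force: [-0.5, -0.4, -7.3]
grip_width: 0.693
grasp_force: 58.8
```

Request:
{"method": "jog_arm", "body": {"targets": [0, 0, 0, 0, 0, 1, 1, 0, 0, 0, 0, 0, 0, 1, 0, 0, 0, 0, 0, 0, 1]}}

```text
time_s: 15.05
eef_pos: [0.4334, -0.2945, 0.0463]
ee_rot: [0.331, 0.944, 0.0, -0.0]
force: [-0.1, -0.4, -7.1]
grip_width: 0.692
grasp_force: 58.8
```

Request:
{"method": "jog_arm", "body": {"targets": [0, 0, 0, 0, 0, 1, 1, 0, 0, 0, 0, 0, 0, 1, 0, 0, 0, 0, 0, 0, 1]}}

```text
time_s: 15.35
eef_pos: [0.434, -0.2949, 0.046]
ee_rot: [0.331, 0.944, -0.0, 0.001]
force: [-1.5, 0.7, -0.7]
grip_width: 0.693
grasp_force: 59.4
```

Request:
{"method": "jog_arm", "body": {"targets": [0, 0, 0, 0, 0, 0, -0.6, 0, 0, 0, 0, 0, 0, -0.8, 0, 0, 0, 0, 0, 0, -1, 0, 0, 0, 0, 0, 0, -1, 0, 0, 0, 0, 0, 0, -1, 0, 0, 0, 0, 0, 0, -1, 0, 0, 0, 0, 0, -15, -1, 0, 0, 0, 0, 0, -40, -1, 0, 0, 0, 0, 0, -45, -1, 0, 0, 0, 0, 0, -50, -1, 0, 0, 0, 0, 0, 0, -1, 0, 0, 0, 0, 0, 0, -1]}}

```text
time_s: 16.55
eef_pos: [0.4346, -0.2954, 0.1972]
ee_rot: [0.331, 0.944, -0.001, 0.002]
force: [-0.4, -0.2, -0.6]
grip_width: 1.002
grasp_force: 0.0
```

Run:
```python
from h import *
e,R,s=state(); print(e,s["time_s"],s["grip_width"],s["force"])
im=snapshot("wrist")
cv2.imwrite("pics/w5.png",cv2.resize(im[100:400,160:480,::-1],None,fx=2.4,fy=2,interpolation=cv2.INTER_CUBIC))
```

```text
[ 0.43457907 -0.29543669  0.19719755] 16.55 1.0024062662507351 [-0.3669304  -0.2309156  -0.59448459]
```

View pics/w5.png

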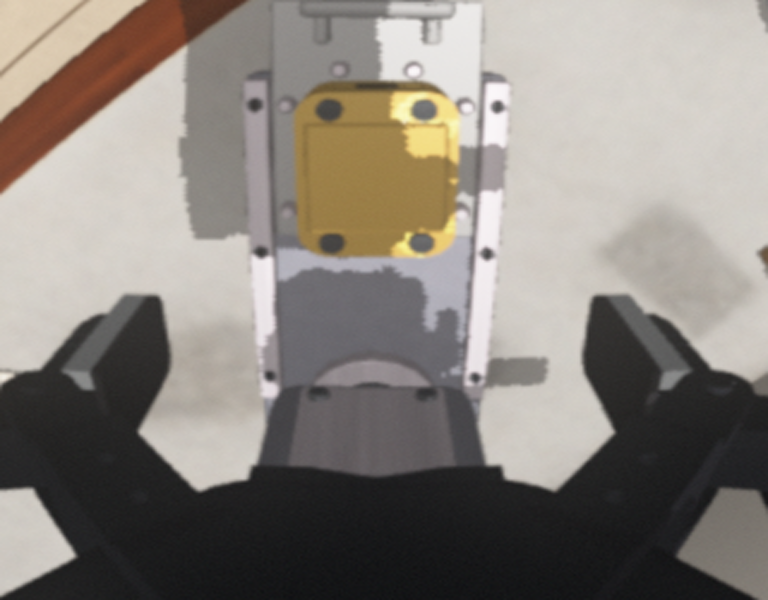

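Request:
{"method": "jog_arm", "body": {"targets": [0, 0, 0, 39, 0, 0, 1, 0, 0, 0, 39, 0, 0, 1, 0, 0, 0, 39, 0, 0, 1, 0, 0, 0, 0, 0, 40, 1, 0, 0, 0, 0, 0, 40, 1, 0, 0, 0, 0, 0, 40, 1, 0, 0, 0, 0, 0, 30, 1, 0, 0, 0, 0, 0, 0, 1, 0, 0, 0, 0, 0, 0, 1]}}

```text
time_s: 17.5
eef_pos: [0.3407, -0.2201, 0.0442]
ee_rot: [0.331, 0.944, 0.001, -0.002]
force: [0.2, -0.9, 0.2]
grip_width: 0.001
grasp_force: 0.0
```

Run:
```python
from h import *
e,R,s=state(); print(e,s["time_s"],s["grip_width"],s["force"],np.round(R.inv().apply([.372-e[0],-.2457-e[1],.05-e[2]])*1000,1))
```

```text
[ 0.34066567 -0.22012725  0.0441715 ] 17.5 0.0005010656561156852 [ 0.166349   -0.87380122  0.16466545] [-40.4  -0.4  -6. ]
```

Request:
{"method": "jog_arm", "body": {"targets": [0, 0, 0, -12, 0, 0, 1, 0, 0, 0, -10, 0, 0, 1, 0, 0, 0, -8, 0, 0, 1, 0, 0, 0, -10, 0, 0, 1, 0, 0, 0, -12, 0, 0, 1, 0, 0, 0, -14, 0, 0, 1, 0, 0, 0, -14, 0, 0, 1, 0, 0, 0, -14, 0, 0, 1, 0, 0, 0, -14, 0, 0, 1, 0, 0, 0, -12, 0, 0, 1, 0, 0, 0, -8, 0, 0, 1, 0, 0, 0, -4, 0, 0, 1]}}

```text
time_s: 18.7
eef_pos: [0.4412, -0.3005, 0.0442]
ee_rot: [0.331, 0.944, 0.002, -0.006]
force: [-15.1, 10.2, 11.7]
grip_width: -0.001
grasp_force: 8.9
```

Request:
{"method": "jog_arm", "body": {"targets": [0, 0, 0, -3, 0, 0, 1, 0, 0, 0, -3, 0, 0, 1, 0, 0, 0, 0, 0, 0, 1, 0, 0, 0, 0, 0, 0, 1]}}

```text
time_s: 19.1
eef_pos: [0.4411, -0.3003, 0.0431]
ee_rot: [0.331, 0.944, 0.003, -0.011]
force: [-18.4, 12.6, 13.9]
grip_width: -0.001
grasp_force: 11.1
```

Run:
```python
from h import *
im=snapshot("wrist"); sd=snapshot("side")
a=cv2.resize(im[120:400,180:460,::-1],(440,440),interpolation=cv2.INTER_CUBIC)
b=cv2.resize(sd[250:370,240:338,::-1],(360,440),interpolation=cv2.INTER_CUBIC)
cv2.imwrite("pics/w6.png",np.hstack([a,b])); cv2.imwrite("pics/w6full.png",im[:,:,::-1])
```

View pics/w6.png

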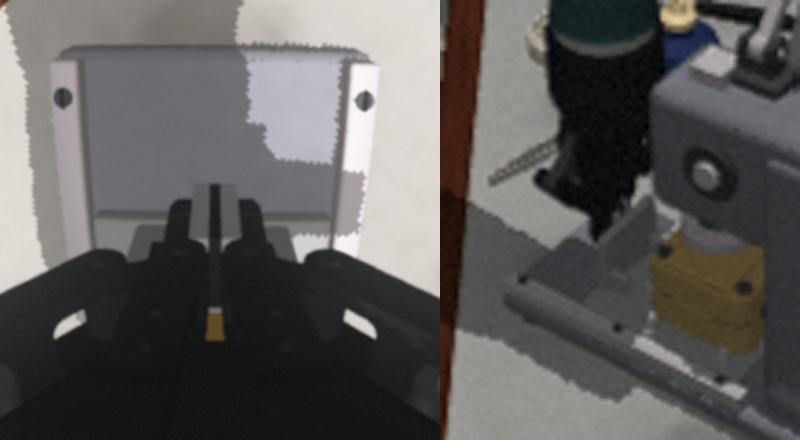

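Run:
```python
from h import *
u=np.array([np.cos(np.radians(-38.6)),np.sin(np.radians(-38.6))])
E=atz("wrist",(180+215*280/440,120+212*280/440),.032); print("edge now",E,E[:2]@u)
o,_=ray("wrist",(317,255)); e,R,s=state()
m=camera_model("wrist"); Rtc=R.as_matrix().T@np.array(m["R"]).T; ctool=R.inv().apply(o-e)
e1=np.array([0.34146,-0.22196,0.45139]); R1=np.array([[-0.796,.605,0],[.605,.796,0],[0,0,-1.]])
def at1(uv,z):
    K=m["intrinsics"];x=(uv[0]-K[0][2])/K[0][0];y=(uv[1]-K[1][2])/K[1][1];r=np.hypot(x,y);d=R1@Rtc@np.array([x*np.sin(r)/r,y*np.sin(r)/r,np.cos(r)])
    c=e1+R1@ctool;return c+d*(z-c[2])/d[2]
E1=at1((np.array([340,190])+np.array([140,45])/2.5)/1.25,.032); print("edge w1",E1,E1[:2]@u, "travel",(E[:2]-E1[:2])@u)
print("pin check",at1((np.array([340,190])+np.array([113,105])/2.5)/1.25,.04))
# side-camera: project home-nest flask points to compare
nest=np.array([.4335,-.295]);
for n in ["flask_mid","tray_push"]: 
    r=spotter.boxes_of(n,"side"); print(n,[(np.round(a["location"],1),round(a["confidence"],2)) for a in r[:2]])
for d in [.09,.1,.11]:
    q=nest+d*u; v=np.array([-u[1],u[0]]); 
    B=[P("side",[*(q-.0306*u-.017*v),.076]),P("side",[*(q+.0306*u-.017*v),.076]),P("side",[*(q-.079*u-.028*v),.074])]
    print(d,[((b-[240,250])*[360/98,440/120]).round(0) for b in B])
```

```text
edge now [ 0.44501372 -0.30450141  0.032     ] 0.5377595483284547
edge w1 [ 0.36980722 -0.24403979  0.032     ] 0.4412633600311156 travel 0.0964961882973392
pin check [ 0.38766906 -0.27762652  0.04      ]
flask_mid [(array([312. , 329.2]), 0.88)]
tray_push [(array([292.8, 330.6]), 0.68)]
0.09 [array([213., 244.]), array([292., 280.]), array([144., 229.])]
0.1 [array([226., 250.]), array([306., 286.]), array([156., 235.])]
0.11 [array([239., 256.]), array([319., 293.]), array([168., 240.])]
```

Run:
```python
from h import *
u=np.array([np.cos(np.radians(-38.6)),np.sin(np.radians(-38.6))]); nest0=np.array([.4335,-.295])
for z in (0,.015,.025):
    for px in [(200,46),(200,62)]:
        E=atz("wrist",(180+px[0]*280/440,120+px[1]*280/440),z)[:2]; print(z,px,E,"origin-> tray travel to home",(E-nest0)@u+.140)
# head rear/bed rear corners from side0 : BR,BL at z 0
for uv in [(437,470),(457,432)]:
    E=atz("side",np.array(uv)/1.25,0)[:2]; print("rear",(E-nest0)@u-.110)
# head front-lower corner / front top edge left, in side0 (800 scale): front bottom right corner of head (380,392)?, top front right (375,340)
for c,n in (("scene","side")[1:2],):
    pass
im=snapshot("side")
b=cv2.resize(im[235:375,235:375,::-1],(590,590),interpolation=cv2.INTER_CUBIC); cv2.imwrite("pics/s7.png",b)
for n in ["catch_pin","lever_grip","catch_axis","lever_axis","press_plate"]:
    for c in ["side"]: print(n,c,[(np.round(a["location"],1),round(a["confidence"],2)) for a in spotter.boxes_of(n,c)[:2]])
```

```text
0 (200, 46) [ 0.3988866  -0.27507405] origin-> tray travel to home 0.10051752412838695
0 (200, 62) [ 0.4037543  -0.27900137] origin-> tray travel to home 0.1067719054258774
0.015 (200, 46) [ 0.39781581 -0.27363792] origin-> tray travel to home 0.09878470959680413
0.015 (200, 62) [ 0.40229284 -0.27725004] origin-> tray travel to home 0.10453713303171797
0.025 (200, 46) [ 0.39710195 -0.27268051] origin-> tray travel to home 0.09762949990908226
0.025 (200, 62) [ 0.40131854 -0.2760825 ] origin-> tray travel to home 0.10304728476894498
rear 0.10582816460778875
rear 0.09195442028492139Traceback (most recent call last):
  File "<stdin>", line 10, in <module>
ValueError: not enough values to unpack (expected 2, got 1)
```

Request:
{"method": "jog_arm", "body": {"targets": [0, 0, 0, 15, 0, 0, 1, 0, 0, 0, 20, 0, 0, 1, 0, 0, 0, 0, 0, -50, 1, 0, 0, 0, 0, 0, -50, 1, 0, 0, 0, 0, 0, -50, -1, 0, 0, 0, 0, 0, -50, -1, 0, 0, 0, 0, 0, -50, -1, 0, 0, 0, 0, 0, -50, -1, 0, 0, 0, 0, 0, -50, -1, 0, 0, 0, 0, 0, -50, -1, 0, 0, 0, -25, 0, 0, -1, 0, 0, 0, -30, 0, 0, -1]}}

```text
time_s: 20.5
eef_pos: [0.4674, -0.321, 0.4498]
ee_rot: [0.331, 0.944, -0.001, 0.004]
force: [-0.3, -0.2, -0.8]
grip_width: 0.993
grasp_force: 0.0
```

Request:
{"method": "jog_arm", "body": {"targets": [0, 0, 0, 0, 0, 0, -1, 0, 0, 0, 0, 0, 0, -1]}}

```text
time_s: 20.7
eef_pos: [0.4662, -0.3203, 0.4449]
ee_rot: [0.331, 0.944, 0.0, -0.0]
force: [0.1, -0.3, 0.7]
grip_width: 0.998
grasp_force: 0.0
```

Run:
```python
from h import *
u=np.array([np.cos(np.radians(-38.6)),np.sin(np.radians(-38.6))]); v=np.array([-u[1],u[0]]);O=np.array([.510,-.356])
pc=lambda X:np.round([(X[:2]-O)@u*1000,(X[:2]-O)@v*1000,X[2]*1000],0)
e,R,s=state(); print(e,s["time_s"],pc(e))
im=snapshot("wrist"); sd=snapshot("side"); sc=snapshot("scene")
Z=dict(catch_pin=.285,catch_axis=.235,lever_grip=.287,lever_axis=.175,tray_push=.057,flask_mid=.056,press_catch=.26,press_lever=.25)
for n in Z:
    for c in ["wrist","side","scene"]:
        for a in spotter.boxes_of(n,c)[:2]: print(n,c,np.round(a["location"],1),round(a["confidence"],2),pc(atz(c,a["location"],Z[n])))
cv2.imwrite("pics/w8f.png",im[:,:,::-1]);cv2.imwrite("pics/s8f.png",sd[:,:,::-1])
a=cv2.resize(im[130:330,250:400,::-1],(420,560),interpolation=cv2.INTER_CUBIC)
b=cv2.resize(sd[210:350,280:375,::-1],(380,560),interpolation=cv2.INTER_CUBIC)
cv2.imwrite("pics/w8.png",np.hstack([a,b]))
```

```text
[ 0.46618603 -0.3202977   0.44485159] 20.7 [-57.   1. 445.]
catch_pin wrist [357.8 243.3] 0.57 [ 12.  44. 285.]
catch_pin side [329.4 241.3] 0.71 [ 26.  21. 285.]
catch_pin scene [403.3 132.1] 0.38 [-18.  52. 285.]
catch_axis wrist [323.2 208.4] 0.84 [-11.   7. 235.]
catch_axis side [332.4 312.4] 0.57 [ 121. -120.  235.]
catch_axis scene [401.2 164.1] 0.85 [-122.   68.  235.]
catch_axis scene [401.  129.8] 0.51 [ 69.  37. 235.]
lever_grip wrist [364.8 263.9] 0.7 [ 37.  53. 287.]
lever_grip side [348.7 237.2] 0.97 [ 54.  55. 287.]
lever_grip side [328.2 314.5] 0.18 [ 151. -180.  287.]
lever_grip scene [396.8 124.7] 0.49 [ 22.  67. 287.]
lever_grip scene [401.4 131.4] 0.27 [-17.  58. 287.]
lever_axis wrist [323.1 203.2] 0.74 [  2.   9. 175.]
lever_axis wrist [313.7 146.2] 0.59 [-78.  -4. 175.]
lever_axis side [328.7 312.4] 0.81 [ 77. -64. 175.]
lever_axis scene [400.3 159.8] 0.95 [-25.  46. 175.]
tray_push wrist [314.2 150.8] 0.81 [-55.  -5.  57.]
tray_push side [293.3 331.6] 0.76 [-31. -47.  57.]
tray_push scene [398.2 196.7] 0.78 [-87.  45.  57.]
flask_mid side [313.4 328.5] 0.89 [  2. -12.  56.]
flask_mid scene [402.4 178.8] 0.75 [10. 13. 56.]
press_catch wrist [362.1 242.4] 0.64 [ 23.  53. 260.]
press_catch side [328.1 246.9] 0.7 [ 14.  34. 260.]
press_catch scene [399.5 129.8] 0.63 [ 32.  52. 260.]
press_lever wrist [363.8 265.3] 0.9 [ 60.  58. 250.]
press_lever side [343.4 239.1] 0.98 [ 17.  95. 250.]
press_lever scene [397.9 120.1] 0.51 [107.  44. 250.]
```

View pics/w8.png

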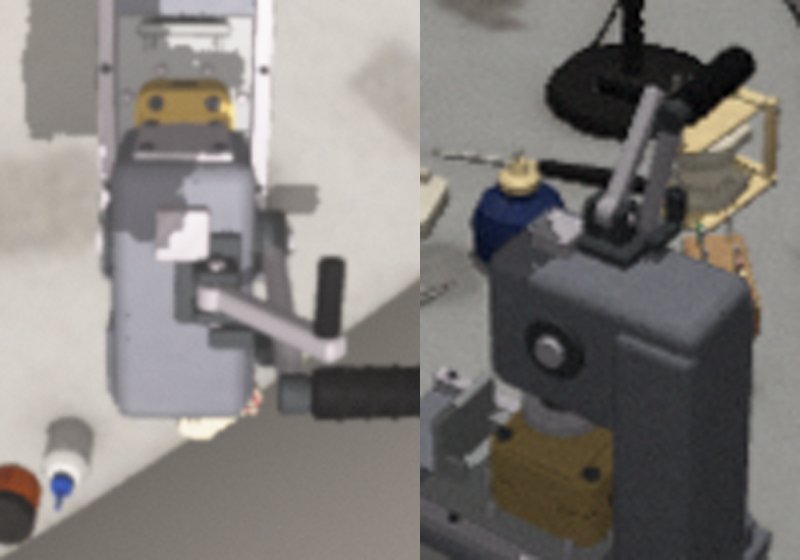

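Run:
```python
from h import *
u=np.array([np.cos(np.radians(-38.6)),np.sin(np.radians(-38.6))]); v=np.array([-u[1],u[0]]);O=np.array([.510,-.356])
pc=lambda X:np.round([(X[:2]-O)@u*1000,(X[:2]-O)@v*1000,X[2]*1000],1)
w=lambda x,y:(250+x/2.8,130+y/2.8)
for n,p,z in [("pin front",(331,262),.285),("pin rear",(326,335),.285),("arm end",(335,346),.285),("hinge",(208,297),.235),("hinge boss",(217,266),.235),("grip start",(314,392),.287),("head R edge",(262,230),.215),("head L edge",(113,230),.215),("head front",(185,165),.215),("plate front",(185,28),.074),("flask bolt",(156,103),.076),("flask bolt",(213,104),.076)]:
    X=atz("wrist",w(*p),z); print(n,pc(X),X.round(4))
im=cv2.imread("pics/w8f.png"); print(P("side",[0,0,0]))
# grip extents in full wrist picture: dark run along its row
for r in (268,270,272):
    row=im[r,340:480].max(axis=1); d=np.where(row<45)[0]+340; print(r,d.min() if len(d) else None,d.max() if len(d) else None,len(d))
print(pc(tri([ray("side",(280+(705-420)/4,210+86/4)),ray("wrist",spotter.boxes_of("lever_grip","wrist")[0]["location"])])[0]))
# side: grip ends (675,110)-(740,62): back onto z .287
for p in [(672,112),(742,60)]: print("grip end side",pc(atz("side",(280+(p[0]-420)/4,210+p[1]/4),.287)))
print("pin arm end side",pc(atz("side",(280+(653-420)/4,210+93/4),.288)))
```

```text
pin front [-10.5  54.1 285. ] [ 0.5355 -0.3071  0.285 ]
pin rear [ 20.3  54.  285. ] [ 0.5595 -0.3264  0.285 ]
arm end [ 25.2  57.9 285. ] [ 0.5659 -0.3265  0.285 ]
hinge [ 25.7   9.  235. ] [ 0.5357 -0.365   0.235 ]
hinge boss [ 10.9  12.8 235. ] [ 0.5265 -0.3528  0.235 ]
grip start [ 44.9  50.5 287. ] [ 0.5766 -0.3446  0.287 ]
head R edge [  1.3  33.9 215. ] [ 0.5322 -0.3303  0.215 ]
head L edge [  1.3 -34.1 215. ] [ 0.4897 -0.3834  0.215 ]
head front [-29.5  -1.2 215. ] [ 0.4862 -0.3386  0.215 ]
plate front [-75.4  -1.4  74. ] [ 0.4502 -0.3101  0.074 ]
flask bolt [-30.3 -18.8  76. ] [ 0.4746 -0.3518  0.076 ]
flask bolt [-29.7  15.4  76. ] [ 0.4964 -0.3254  0.076 ]
[141.12954212 270.35373132]
268 398 442 27
270 403 444 28
272 403 445 29
[ 45.5  60.7 289.4]
grip end side [ 44.9  45.4 287. ]
grip end side [ 49.  116.4 287. ]
pin arm end side [ 26.5  55.8 288. ]
```

Request:
{"method": "jog_arm", "body": {"targets": [0, 0, 0, -20, 32, 0, 1, 0, 0, 0, -20, 32, 0, 1, 0, 0, 0, -17, 30, 0, 1, 0, 0, 0, 0, 0, 30, 1, 0, 0, 0, 0, 0, 40, 1, 0, 0, 0, 0, 0, 40, 1, 0, 0, 0, 0, 0, 40, 1, 0, 0, 0, 0, 0, 27, 1, 0, 0, 0, 0, 0, 0, 1, 0, 0, 0, 0, 0, 0, 1]}}

```text
time_s: 23.1
eef_pos: [0.5687, -0.2822, 0.2686]
ee_rot: [0.331, 0.944, 0.0, -0.0]
force: [0.3, 0.6, 1.2]
grip_width: -0.002
grasp_force: 0.0
```

Request:
{"method": "jog_arm", "body": {"targets": [0, 0, 0, 0, -10, 0, 1, 0, 0, 0, 0, -12, 0, 1, 0, 0, 0, 0, -12, 0, 1, 0, 0, 0, 0, -12, 0, 1, 0, 0, 0, 0, -12, 0, 1, 0, 0, 0, 0, -12, 0, 1, 0, 0, 0, 0, -12, 0, 1, 0, 0, 0, 0, -12, 0, 1]}}

```text
time_s: 23.9
eef_pos: [0.5092, -0.3566, 0.2681]
ee_rot: [0.331, 0.944, 0.0, -0.0]
force: [-0.6, 0.5, -0.9]
grip_width: 0.002
grasp_force: 0.0
```

```bash
cat >> h.py <<'E'
u=np.array([np.cos(np.radians(-38.6)),np.sin(np.radians(-38.6))]); v=np.array([-u[1],u[0]]);O=np.array([.510,-.356])
pc=lambda X:np.round([(X[:2]-O)@u*1000,(X[:2]-O)@v*1000,X[2]*1000],1)
E
python3 - <<'E'
from h import *
e,R,s=state(); print(pc(e),s["time_s"],np.round(s["force"],1),s["q"])
snapshot("side"); snapshot("wrist")
for n,z in dict(catch_pin=.285,press_catch=.26,lever_grip=.287).items():
    for c in ["side","wrist"]: print(n,c,[(np.round(a["location"],1),round(a["confidence"],2),pc(atz(c,a["location"],z))) for a in spotter.boxes_of(n,c)[:2]])
E
```

```text
[ -0.3  -1.  268.1] 23.9 [-0.6  0.5 -0.9] [-7.14822114e-01  2.54791856e-01  2.27495503e-02  1.33911321e+00
 -1.24719943e-04 -4.00903400e-02]
catch_pin side [(array([315.3, 251.3]), 0.65, array([ 22.4, -28.6, 285. ]))]
catch_pin wrist [(array([263.7, 261.8]), 0.9, array([ -4.7, -25.5, 285. ])), (array([320.7, 123.2]), 0.44, array([-67. ,   0.7, 285. ]))]
press_catch side [(array([316.2, 255.4]), 0.54, array([ 10.8,  -8.7, 260. ])), (array([329.7, 313.3]), 0.21, array([ 134.4, -149.6,  260. ]))]
press_catch wrist [(array([264.8, 264.3]), 0.93, array([ 10.6, -29.2, 260. ]))]
lever_grip side [(array([348.4, 238.3]), 0.72, array([ 55.4,  50.6, 287. ])), (array([331.8, 314.7]), 0.7, array([ 156.2, -177.6,  287. ]))]
lever_grip wrist [(array([383.6, 263.3]), 0.91, array([ -4.8,  30.7, 287. ])), (array([320.1, 176. ]), 0.17, array([-45.6,   1.2, 287. ]))]
```

Request:
{"method": "jog_arm", "body": {"targets": [0, 0, 0, 0, 0, -44, 1, 0, 0, 0, 0, 0, -44, 1, 0, 0, 0, 0, 0, -44, 1, 0, 0, 0, -15, 28, 0, 0, 0, 0, 0, -15, 28, 0, -1, 0, 0, 0, -16, 27, 0, -1, 0, 0, -8.2, 0, 0, 0, -1, 0, 0, -8.2, 0, 0, 0, -1, 0, 0, -8.2, 0, 0, 0, -1, 0, 0, -8.2, 0, 0, 0, -1, 0, 0, -8.2, 0, 0, 0, -1]}}

```text
time_s: 25.4
eef_pos: [0.5982, -0.319, 0.4002]
ee_rot: [-0.024, 1.0, 0.0, -0.0]
force: [0.3, -0.2, 0.3]
grip_width: 1.0
grasp_force: 0.0
```

Request:
{"method": "jog_arm", "body": {"targets": [0, 0, -8.2, 0, 0, 0, -1, 0, 0, -8.2, 0, 0, 0, -1, 0, 0, -8.2, 0, 0, 0, -1, 0, 0, -8.2, 0, 0, 0, -1, 0, 0, -8.2, 0, 0, 0, -1, 0, 0, -8, 0, 0, 0, -1, 0, 0, 0, 0, 0, 0, -1, 0, 0, 0, 0, 0, 0, -1]}}

```text
time_s: 26.2
eef_pos: [0.598, -0.3192, 0.4003]
ee_rot: [-0.432, 0.902, 0.0, -0.0]
force: [-0.5, -0.0, -0.1]
grip_width: 0.999
grasp_force: 0.0
```

Run:
```python
from h import *
e,R,s=state(); print(pc(e),s["time_s"],np.round(s["q"],2),R.as_matrix().round(3), u,v)
im=snapshot("wrist"); snapshot("side"); cv2.imwrite("pics/w9.png",im[:,:,::-1])
for n,z in dict(catch_pin=.285,lever_grip=.287,press_lever=.26).items():
    for c in ["side","wrist"]: print(n,c,[(np.round(a["location"],1),round(a["confidence"],2),pc(atz(c,a["location"],z))) for a in spotter.boxes_of(n,c)[:2]])
# dark blob of grip in the wrist picture: profile through it along tool y (columns)
a=spotter.boxes_of("lever_grip","wrist")[0]["location"]; r,c=int(a[1]),int(a[0]); g=im.max(axis=2)
print(g[r,c-45:c+45:3]); print(g[max(r-60,0):r+60:4,c])
```

```text
[ 45.8  83.6 400.3] 26.2 [-0.59  0.35  0.42  1.64  0.   -1.48] [[-0.626 -0.78  -0.   ]
 [-0.78   0.626  0.   ]
 [-0.     0.    -1.   ]] [ 0.78152047 -0.6238796 ] [0.6238796  0.78152047]
catch_pin side [(array([314.5, 252.2]), 0.5, array([ 22.9, -32.3, 285. ]))]
catch_pin wrist [(array([344.3,  63.7]), 0.73, array([ 22.2, -26.8, 285. ]))]
lever_grip side [(array([346. , 237.3]), 0.97, array([ 48.9,  51.4, 287. ])), (array([300.3, 195.6]), 0.31, array([-159. ,  169.9,  287. ]))]
lever_grip wrist [(array([318.7, 175.2]), 0.84, array([ 43.1,  66.8, 287. ])), (array([391.2, 104.2]), 0.75, array([-17. ,   5.8, 287. ]))]
press_lever side [(array([345.9, 234.4]), 0.75, array([ 19.4, 101.9, 260. ]))]
press_lever wrist [(array([318.2, 178.6]), 0.56, array([ 43.3,  76.1, 260. ])), (array([345.2,  66. ]), 0.52, array([ 19.2, -28.4, 260. ]))]
[235 235 235 235 235 236 237 237 237 236 146  59  58  60  62  60  61  61
  65 232 234 233 233 233 229 218 213 213 212 208]
[ 88  82 113 181 188 144  77  87  88  86  60  63  61  62  64  60  60  66
  61  62  61  65  63  62  63  63  73  75  70 165]
```

Request:
{"method": "jog_arm", "body": {"targets": [0, 0, 0, 0, 2, 35, -1, 0, 0, 0, 0, 0, 35, -1, 0, 0, 0, 0, 0, 32, -1, 0, 0, 0, 0, 0, 20, -1, 0, 0, 0, 0, 0, 10, -1, 0, 0, 0, 0, 0, 0, -1, 0, 0, 0, 0, 0, 0, 0, 0, 0, 0, 0, 0, 0, 0.5, 0, 0, 0, 0, 0, 0, 1, 0, 0, 0, 0, 0, 0, 1, 0, 0, 0, 0, 0, 0, 1, 0, 0, 0, 0, 0, 0, 1], "grip_force": 50}}

```text
time_s: 27.85
eef_pos: [0.5973, -0.3191, 0.2696]
ee_rot: [-0.433, 0.901, -0.002, 0.001]
force: [1.7, -1.8, 2.8]
grip_width: 0.236
grasp_force: 48.8
```

Request:
{"method": "jog_arm", "body": {"targets": [0, 0, 0, 0, 0, 0, 1, 0, 0, 0, 0, 0, 0, 1, 0, 0, 0, 0, 0, 0, 1]}}

```text
time_s: 28.15
eef_pos: [0.5972, -0.3191, 0.2696]
ee_rot: [-0.433, 0.901, -0.001, 0.001]
force: [3.5, -2.5, 6.1]
grip_width: 0.241
grasp_force: 49.1
```

Run:
```python
from h import *
e,R,s=state(); print(pc(e),s["time_s"],np.round(s["force"],1),s["grip_width"],s["grasp_force"])
ph=np.radians(-12+np.degrees(np.linspace(0,1.31,15))); x=-115*np.sin(ph); z=115*np.cos(ph)
print(np.c_[-np.diff(x),-np.diff(z)].round(1).tolist())
```

```text
[ 45.1  83.3 269.6] 28.15 [ 3.5 -2.5  6.1] 0.24125104838681613 49.13373112678528
[[10.6, -1.7], [10.7, -0.7], [10.8, 0.3], [10.7, 1.3], [10.5, 2.3], [10.3, 3.2], [9.9, 4.2], [9.5, 5.1], [9.0, 5.9], [8.4, 6.8], [7.7, 7.5], [7.0, 8.2], [6.2, 8.8], [5.3, 9.4]]
```

Request:
{"method": "jog_arm", "body": {"targets": [0, 0, 0, 0, 10.6, -1.7, 1, 0, 0, 0, 0, 10.7, -0.7, 1, 0, 0, 0, 0, 10.8, 0.3, 1, 0, 0, 0, 0, 10.7, 1.3, 1, 0, 0, 0, 0, 10.5, 2.3, 1, 0, 0, 0, 0, 10.3, 3.2, 1, 0, 0, 0, 0, 0, 0, 1]}}

```text
time_s: 28.85
eef_pos: [0.5487, -0.2794, 0.2658]
ee_rot: [-0.433, 0.901, -0.003, 0.002]
force: [5.4, -2.4, 5.9]
grip_width: 0.24
grasp_force: 52.2
```

Request:
{"method": "jog_arm", "body": {"targets": [0, 0, 0, 0, 9.9, 4.2, 1, 0, 0, 0, 0, 9.5, 5.1, 1, 0, 0, 0, 0, 9, 5.9, 1, 0, 0, 0, 0, 8.4, 6.8, 1, 0, 0, 0, 0, 7.7, 7.5, 1, 0, 0, 0, 0, 0, 0, 1]}}

```text
time_s: 29.45
eef_pos: [0.5152, -0.2522, 0.2359]
ee_rot: [-0.433, 0.901, -0.004, 0.003]
force: [7.6, -2.8, 4.9]
grip_width: 0.237
grasp_force: 53.7
```

Request:
{"method": "jog_arm", "body": {"targets": [0, 0, 0, 0, 7, 8.2, 1, 0, 0, 0, 0, 6.2, 8.8, 1, 0, 0, 0, 0, 5.3, 9.4, 1, 0, 0, 0, 0, 0, 0, 1, 0, 0, 0, 0, 0, 0, 1], "grip_force": 70}}

```text
time_s: 29.95
eef_pos: [0.5031, -0.2423, 0.2123]
ee_rot: [-0.433, 0.901, -0.006, 0.005]
force: [8.9, -3.2, 10.6]
grip_width: 0.232
grasp_force: 73.5
```

Run:
```python
from h import *
e,R,s=state(); print(pc(e),s["time_s"],np.round(s["force"],1),s["grip_width"],s["grasp_force"])
im=snapshot("wrist"); snapshot("side")
for n,z in dict(catch_pin=.285,lever_grip=.230,flask_mid=.056,tray_push=.057).items():
    for c in ["side","wrist"]: print(n,c,[(np.round(a["location"],1),round(a["confidence"],2),pc(atz(c,a["location"],z))) for a in spotter.boxes_of(n,c)[:2]])
```

```text
[-76.3  84.6 212.3] 29.95 [ 8.9 -3.2 10.6] 0.23219928423983885 73.54996919631958
catch_pin side [(array([315.8, 252.6]), 0.64, array([ 26. , -32.1, 285. ]))]
catch_pin wrist [(array([48.1, 50.9]), 0.65, array([  2.2, -14.1, 285. ]))]
lever_grip side [(array([304.3, 244.4]), 0.73, array([-65.2,  53.2, 230. ])), (array([316.4, 324.1]), 0.68, array([ 110.9, -157.5,  230. ]))]
lever_grip wrist [(array([302.5, 214.4]), 0.94, array([-71.3,  55.7, 230. ]))]
flask_mid side [(array([313.7, 329.1]), 0.86, array([  3.6, -13.5,  56. ]))]
flask_mid wrist [(array([265.6,  98.3]), 0.68, array([-26.2,   2.2,  56. ]))]
tray_push side [(array([292. , 331.8]), 0.76, array([-33. , -49.4,  57. ]))]
tray_push wrist [(array([296.1,  96.6]), 0.63, array([-55.7,   1.3,  57. ]))]
```

Request:
{"method": "jog_arm", "body": {"targets": [0, 0, 0, 0, 1.5, 2, 1, 0, 0, 0, 0, 1, 2, 1, 0, 0, 0, 0, 0, 0, 1, 0, 0, 0, 0, 0, 0, 1]}}

```text
time_s: 30.85
eef_pos: [0.5023, -0.2416, 0.2102]
ee_rot: [-0.433, 0.901, -0.008, 0.005]
force: [6.7, -4.1, 16.4]
grip_width: 0.234
grasp_force: 74.1
```

Request:
{"method": "jog_arm", "body": {"targets": [0, 0, 0, 0, 0.5, 1, 1, 0, 0, 0, 0, 0, 0, 1, 0, 0, 0, 0, 0, 0, 1, 0, 0, 0, 0, 0, 0, 1, 0, 0, 0, 0, 0, 0, 1]}}

```text
time_s: 31.35
eef_pos: [0.5021, -0.2414, 0.2097]
ee_rot: [-0.433, 0.901, -0.008, 0.006]
force: [6.9, -2.8, 17.9]
grip_width: 0.239
grasp_force: 74.3
```

Run:
```python
from h import *
e,R,s=state(); print(pc(e),s["time_s"],np.round(s["force"],1),s["grip_width"],s["grasp_force"])
print(arm.close_job())
```

```text
[-77.6  84.6 209.7] 31.35 [ 6.9 -2.8 17.9] 0.23917927721394305 74.25042271614075
the job is handed in; nothing more can be done
None
```

I handed the job in at 31.4 s with the flask in the nest, the tray pushed to its hard stop, the catch flipped over and the gripper holding the lever down at about 1.3 rad by my estimate; the verdict was not shown, and the plate's force on the flask was not measured.

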